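# Size a bushing on the step gauge and sort it

## Robot

A 6-joint arm with a two-finger parallel gripper is mounted at the origin on a cart in front of the work surface, level with it; the furniture and walls round the work are solid. World frame = base frame: x ahead of the robot, y to its left, z up, the work surface at z = 0. Lengths are in m, angles in rad, forces in N, time in s.
With the tool pointing down it reaches from about 0.375 to 0.9 m from the base axis. Payload 3.1 kg.
Tool frame: the origin (TCP) lies between the finger pads; the fingertips stand 17 mm ahead of it and the grasp point (between the pads) lies 2 mm behind it (robot.nose_length is the distance from the TCP to the fingertips, in m); z points along the fingers, y is the line along which they close (so a half turn about z gives the same grasp; the last joint's range is limited). The gripper opens to 87 mm and grips with 3 to 60 N. Pads are 19 mm wide; open, the fingers measure 117 mm over their backs; the gripper's body (75 mm by 190 mm) begins 51 mm behind the grasp point.
Start: joints at [-1.458, 0.527, 1.433, -0, 1.181, -0.178], TCP at [0.179, -0.599, 0.24] pointing down, gripper open.
Joint ranges: [-3.08, 3.08], [-0.75, 2.2], [0.22, 2.44], [-1.43, 4.57], [0, 2.65], [-2.85, 2.85]. Speed limits (rad/s): [2.79, 2.79, 3.14, 3.14, 3.14, 3.14].

## Interface

Orientations are given as a unit quaternion [x, y, z, w].
In Python, from rig import robot, cams gives the robot as it stands.
- The arm moves only by the shell command python3 -m pendant 'ROWS' [FORCE]. ROWS is JSON, a list of rows, each an object with "jaw": the opening, from 0 (shut) to 1 (fully open); "linear": the shift along the tool's x, y, z in cm, a list of three; "twist": the turn about the tool's z in degrees. A call has 1 to 12 rows; each row shifts and turns the commanded pose from where the row before left it, along the tool's axes as they then stand; what a row does not reach is not made up. A row lasts 1/12 s, in which the tool goes at most 41.7 mm and 7.16 degrees, less where a joint would pass 70% of its speed; a pose out of reach is approached as far as the arm can. A call is refused whole if a number of a shift passes 4.17 or a number of a turn 7.16, either way. A call with a gripper value outside its range is refused whole. The fingers move at their own pace and stop on an object; FORCE is the grip in N (left out, the last holds). Time passes only in rows, so rows that do not move let the fingers close. It gives the time, the measured TCP pose, the force, the opening and the grip force at its end, in the units of the state.
- robot.get_obs(): the state, without advancing time (a new reading comes with each control period).
- cams.camera(name): name is "side" or "top" or "wrist"; returns a dict with "color" (420x560x3 uint8, blue, green, red), "depth" (420x560 float32, m along the optical axis (not along the pixel's ray), 0 where there is no reading), "fov_y" (degrees; the focal length in pixels is half the picture's height over the tangent of half this angle, whatever the lens; pixels are square), "cx", "cy" (the principal point, pixels), "k1" (the pictures are not rectified: a ray, as slopes to the right and down, at radius r is drawn at 1 + k1 r^2 times it, then the intrinsics apply), "view" (4x4, takes a point from world to camera coordinates). Camera axes: x right, y down, z forward; pixel columns grow to the right and rows downward; lengths in m; the calibration is good to about 2 mm. A picture is of the moment at which its call begins.
- robot.hand_in(): hands the job in; it is judged then, once.
The state is a dict: "time": time; "q": joint angles; "joint_velocities": joint speeds; "joint_torque": joint torques, N m; "position": TCP position; "tool_rot": TCP orientation; "ft_force": force on the tool from outside, world axes, zero at the start; "moment": the same for the moment, N m; "grip_width": finger opening in m; "grip_force": force on a finger pad.
Only numpy, scipy, OpenCV 4.12 (cv2) and the standard library are available. Lean on these libraries where they do the work, as an engineer would, in place of code of your own. Each camera call takes 0.05 s, during which the arm holds its last target. There are 200 camera calls.

## Task

Size the aluminium bushing that stands on the orange mat: slide it down over the sprung, stepped gauge pin until it truly stops, upright and centred, and press it down lightly for about half a second so that the pin sinks roughly halfway, never hard against its stop. Then lift it off and set it down flat over the peg of the stand that has the colour of the band showing directly below the bushing when it stopped, and let go. Leave the two spare bushings and everything else where they are.

Things in the scene. Friction and masses are not known exactly. Their poses are not given: they have to be found in the camera images.
- bushing_a: one of three aluminium bushings alike outside: 50 mm outer diameter, 24 mm high, upright, about 0.09 kg. The bore is 23.5, 28.5 or 33.5 mm; which of the three has which, and which stands on the mat, is not given. Origin: centre of its underside; z along the bore, up.
- bushing_b: one of three aluminium bushings alike outside: 50 mm outer diameter, 24 mm high, upright, about 0.09 kg. The bore is 23.5, 28.5 or 33.5 mm; which of the three has which, and which stands on the mat, is not given. Origin: centre of its underside; z along the bore, up.
- bushing_c: one of three aluminium bushings alike outside: 50 mm outer diameter, 24 mm high, upright, about 0.09 kg. The bore is 23.5, 28.5 or 33.5 mm; which of the three has which, and which stands on the mat, is not given. Origin: centre of its underside; z along the bore, up.
- mat: thin flat orange mat, 90 mm across, lying on the worktop (top practically at worktop height); the bushing to be sized stands at its middle. Origin: its centre.
- gauge: fixed round dark steel base of the step gauge, 92 mm across, 24 mm high; origin at the centre of its underside on the worktop; z is the axis of the pin.
- pin_axis (a point): point on the axis of the gauge's upright stepped pin, moving with the pin; z up. At rest it is at worktop height. The pin's top is 110 mm above it (lead-in taper from 104 mm, top face 11 mm across); the topmost bare steel part is 21 mm in diameter. A bushing held 1 mm or more off the axis can catch on a shoulder above its own: a false reading.
- shoulder_red (a point): point on the pin's axis at mid-height of the 45 degree shoulder (2.5 mm high) between the bare steel above and the red band (26 mm diameter) below, 91 mm above pin_axis; moves with the pin. The underside of a bushing with a 23.5 mm bore stops here; the red band then shows directly below it.
- shoulder_yellow (a point): point on the pin's axis at mid-height of the 45 degree shoulder (2.5 mm high) between the red band above and the yellow band (31 mm diameter) below, 73 mm above pin_axis; moves with the pin. The underside of a bushing with a 28.5 mm bore stops here; the yellow band then shows directly below it.
- shoulder_blue (a point): point on the pin's axis at mid-height of the 45 degree shoulder (2.5 mm high) between the yellow band above and the blue band (36 mm diameter) below, 55 mm above pin_axis; moves with the pin. The underside of a bushing with a 33.5 mm bore stops here; the blue band then shows directly below it.
- gauge_pin (a joint): how far the sprung pin is pressed down, m: 0 at rest, stop at 0.012. It begins to sink at about 3.3 N and needs about 600 N/m more (10.5 N at the stop, where it becomes hard).
- stand_red: fixed storage stand: red round foot 76 mm across and 8 mm thick with an upright steel peg, 10 mm diameter, its top 43 mm above the worktop. Origin: centre of the foot's underside; z along the peg.
- stand_yellow: fixed storage stand: yellow round foot 76 mm across and 8 mm thick with an upright steel peg, 10 mm diameter, its top 43 mm above the worktop. Origin: centre of the foot's underside; z along the peg.
- stand_blue: fixed storage stand: blue round foot 76 mm across and 8 mm thick with an upright steel peg, 10 mm diameter, its top 43 mm above the worktop. Origin: centre of the foot's underside; z along the peg.
- hex_keys: bystander: red folding hex key set, 105 mm long; origin at its underside.
- tape_black: bystander: roll of black tape, 57 mm across, 19 mm high; origin at its underside.
There are look-alikes about, which are no part of the job. Leave any yellow look-alike of the bushing_c alone.

How it is judged:
On the way, in this order (a step that is already met when the one before it is completed fails the run):
1. the bushing is taken off the orange mat (distance between each of bushing_a, bushing_b, bushing_c and mat above 0.05 m), for 0.1 s.
2. it is seated upright on its own shoulder of the pin (underside within 5 mm of the shoulder's height, 4 mm of the axis, 0.1 rad) and pressed with more than 5 N for 0.3 s (((z of bushing_a in the frame of pin_axis between 0.086 and 0.096 m and horizontal distance between bushing_a and pin_axis below 0.004 m and angle between bushing_a's own z axis and vertical below 0.1 rad and contact force between bushing_a and gauge_pin above 5 N) or (z of bushing_b in the frame of pin_axis between 0.068 and 0.078 m and horizontal distance between bushing_b and pin_axis below 0.004 m and angle between bushing_b's own z axis and vertical below 0.1 rad and contact force between bushing_b and gauge_pin above 5 N) or (z of bushing_c in the frame of pin_axis between 0.05 and 0.06 m and horizontal distance between bushing_c and pin_axis below 0.004 m and angle between bushing_c's own z axis and vertical below 0.1 rad and contact force between bushing_c and gauge_pin above 5 N))), for 0.3 s.
At the end, for the whole second after the job is handed in: the bushing from the mat lies flat (within 0.08 rad, underside within 3 mm of the foot's top) over the peg of the stand whose colour is that of its band (centre within 14 mm of the peg), released and at rest; the other two bushings are within 20 mm of where they stood ((((horizontal distance between bushing_a and stand_red below 0.014 m and z of bushing_a in the frame of stand_red between 0.005 and 0.011 m and angle between bushing_a's own z axis and vertical below 0.08 rad and linear speed of bushing_a below 0.02 m/s and contact force between bushing_a and the arm below 0.1 N and contact force between bushing_a and the fingers below 0.1 N) and distance of each of bushing_b, bushing_c from where it was at the start of the episode below 0.02 m) or ((horizontal distance between bushing_b and stand_yellow below 0.014 m and z of bushing_b in the frame of stand_yellow between 0.005 and 0.011 m and angle between bushing_b's own z axis and vertical below 0.08 rad and linear speed of bushing_b below 0.02 m/s and contact force between bushing_b and the arm below 0.1 N and contact force between bushing_b and the fingers below 0.1 N) and distance of each of bushing_a, bushing_c from where it was at the start of the episode below 0.02 m) or ((horizontal distance between bushing_c and stand_blue below 0.014 m and z of bushing_c in the frame of stand_blue between 0.005 and 0.011 m and angle between bushing_c's own z axis and vertical below 0.08 rad and linear speed of bushing_c below 0.02 m/s and contact force between bushing_c and the arm below 0.1 N and contact force between bushing_c and the fingers below 0.1 N) and distance of each of bushing_a, bushing_b from where it was at the start of the episode below 0.02 m))); the robot touches nothing.
It fails at once if the gauge pin is loaded with more than 20 N (contact force between gauge_pin and anything else above 20 N).
It fails at once if a spare bushing is moved by more than 20 mm (distance of each of bushing_a, bushing_b from where it was at the start of the episode above 0.02 m or distance of each of bushing_a, bushing_c from where it was at the start of the episode above 0.02 m or distance of each of bushing_b, bushing_c from where it was at the start of the episode above 0.02 m).
It fails at once if a bystander is moved by more than 20 mm (distance of any of hex_keys, tape_black from where it was at the start of the episode above 0.02 m).
It also fails if it takes over 58 s, if anything falls off the work surface, if the arm or the gripper's body presses on something with over 40 N, if the wrist force passes 120 N, or if a joint passes its speed limit or range.

## Working session

There is one attempt and no reset: what is moved stays moved. The work goes in short steps, Python scripts to look and compute and a shell command to move; the robot and the scene stay as the last step left them, time stands still between calls to the robot, and variables do not carry over. Pictures are saved under pics/ and viewed, at most 10 in all, crops included, and the job is handed in when it is done.

```bash
ls; mkdir -p pics
cat > h.py <<'E'
import numpy as np, cv2
from rig import robot, cams
def cam(n):
    c=cams.camera(n); c['f']=c['color'].shape[0]/2/np.tan(np.radians(c['fov_y'])/2); return c
def K(c): return np.array([[c['f'],0,c['cx']],[0,c['f'],c['cy']],[0,0,1]])
def ray(c,uv):
    n=cv2.undistortPoints(np.array(uv,float).reshape(-1,1,2),K(c),np.array([c['k1'],0,0,0.])).reshape(-1,2)
    V=np.array(c['view']);R=V[:3,:3];o=-R.T@V[:3,3]
    return o,np.c_[n,np.ones(len(n))]@R
def onplane(c,uv,z):
    o,d=ray(c,uv); return o+d*((z-o[2])/d[:,2])[:,None]
def atdepth(c,uv):
    o,d=ray(c,uv); D=np.array([c['depth'][int(round(v)),int(round(u))] for u,v in np.reshape(uv,(-1,2))]); return o+d*D[:,None]
def proj(c,P):
    V=np.array(c['view']); return cv2.projectPoints(np.array(P,float).reshape(-1,1,3),cv2.Rodrigues(V[:3,:3])[0],V[:3,3],K(c),np.array([c['k1'],0,0,0.]))[0].reshape(-1,2)
def tri(c1,p1,c2,p2):
    o1,d1=ray(c1,[p1]);o2,d2=ray(c2,[p2]);d1=d1[0]/np.linalg.norm(d1);d2=d2[0]/np.linalg.norm(d2)
    t=np.linalg.lstsq(np.c_[d1,-d2],o2-o1,rcond=None)[0]; a=o1+t[0]*d1;b=o2+t[1]*d2
    return (a+b)/2,np.linalg.norm(a-b)
def masks(c):
    h=cv2.cvtColor(c['color'],cv2.COLOR_BGR2HSV)
    r=lambda a,b,s=110,v=50: cv2.inRange(h,(a,s,v),(b,255,255))
    return dict(red=r(0,6)|r(172,179),orange=r(8,18),yellow=r(21,34),blue=r(98,125))
E
python3 - <<'E'
from h import *
o=robot.get_obs();print(o['time'],o['position'],o['tool_rot'],o['ft_force'],o['grip_width'],robot.nose_length)
for n in ('top','side','wrist'):
    c=cam(n);cv2.imwrite(f'pics/{n}0.png',c['color']);V=np.array(c['view']);print(n,c['fov_y'],c['cx'],c['cy'],c['k1'],-V[:3,:3].T@V[:3,3])
    if n=='wrist':continue
    for k,m in masks(c).items():
        N,l,s,ce=cv2.connectedComponentsWithStats(m)
        for i in range(1,N):
            if s[i,4]>60: print(n,k,s[i],ce[i].round(1),onplane(c,[ce[i]],0)[0].round(3))
E
```

```text
pics
0.0 [ 0.17913086 -0.59804577  0.23859253] [ 9.89447029e-01  1.44891179e-01  1.76382176e-05 -1.05973845e-03] [-0.1160414  -0.41145823 -0.5834108 ] 0.08709523198459589 0.017
top 47.930651347850834 278.7091812606437 211.90353150508938 -0.01701499907660515 [0.28281854 0.02598754 1.54733761]
top red [76 59 15 12 76] [84.7 66.3] [1.095 0.734 0.   ]
top red [237 181  28  16  77] [251.2 188.3] [0.653 0.131 0.   ]
top red [240 186  28  16 106] [253.5 193.8] [0.634 0.123 0.   ]
top red [417 201   9  18 116] [421.2 208.1] [ 0.59  -0.438  0.   ]
top red [231 211  23  24 425] [241.9 222.4] [0.536 0.16  0.   ]
top orange [ 15  50  19   9 100] [24.2 54.1] [1.142 0.958 0.   ]
top orange [ 89 170  32  34 772] [105.3 187.3] [0.652 0.625 0.   ]
top orange [331 226  27  28  84] [345.4 239.9] [ 0.481 -0.183  0.   ]
top yellow [542  79  18  48 388] [549.3 104.8] [ 0.962 -0.903  0.   ]
top yellow [346 198  16  17 169] [353.3 206. ] [ 0.595 -0.211  0.   ]
top yellow [ 92 209  29  50 477] [109.4 234.4] [0.492 0.598 0.   ]
top yellow [154 225  24  24 438] [165.9 236.2] [0.488 0.41  0.   ]
top yellow [332
[... 1004 characters left out ...]
 [301.9 133.5] [0.606 1.343 0.   ]
side yellow [247 164  42  14 326] [268.1 172.9] [0.492 0.629 0.   ]
side yellow [249 186  11  10  77] [254.3 190.3] [0.463 0.426 0.   ]
side yellow [262 186  10  10  71] [266.2 190.2] [0.503 0.433 0.   ]
side yellow [267 278   9  22 168] [271.2 288.5] [ 0.573 -0.19   0.   ]
side blue [249 197  25  12 208] [260.4 202.6] [0.496 0.314 0.   ]
side blue [257 227  15  14 149] [263.9 234. ] [0.53  0.082 0.   ]
side blue [235 373  11  47 333] [240.3 397.2] [ 0.552 -0.506  0.   ]
side blue [210 374  10  46 315] [213.9 397.6] [ 0.512 -0.511  0.   ]
wrist 58.123161236801906 278.0967308771641 212.78474159285113 -0.06713123310151962 [ 0.26048951 -0.57282219  0.38484411]
```

Run:
```python
import cv2
a=cv2.imread('pics/top0.png')[150:300,60:480];cv2.imwrite('pics/t1.png',cv2.resize(a,(800,286),interpolation=cv2.INTER_CUBIC))
a=cv2.imread('pics/side0.png')[130:350,180:400];cv2.imwrite('pics/s1.png',cv2.resize(a,(600,600),interpolation=cv2.INTER_CUBIC))
```

```text
(no output)
```

View pics/t1.png

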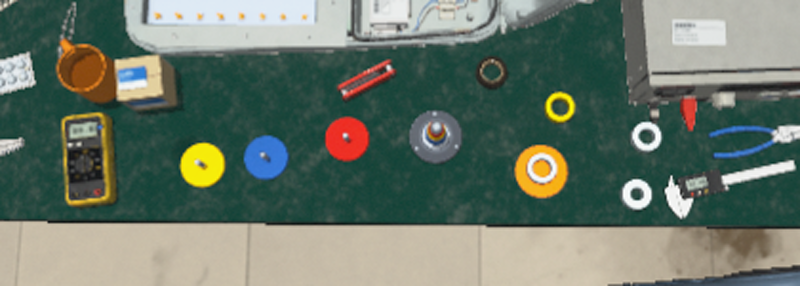

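View pics/s1.png

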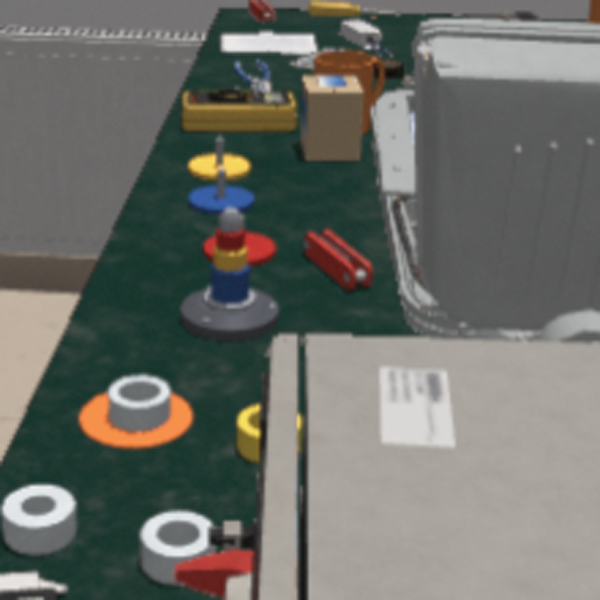

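Candidates in the top image: white ring on the orange mat (344,238), which is the target. The others are the spare rings (400,221) and (394,252), the yellow look-alike ring (353,206), and the black tape (318,188). The stands are yellow (166,236), blue (199,232) and red (242,222), and the gauge is at (288,221). Next I move over the mat for a close crop.

```bash
python3 -m pendant '[{"jaw":1,"linear":[0,0,0],"twist":5.55},{"jaw":1,"linear":[0,0,0],"twist":5.55},{"jaw":1,"linear":[0,0,0],"twist":5.55},{"jaw":1,"linear":[2.5,-3.3,0],"twist":0},{"jaw":1,"linear":[2.5,-3.3,0],"twist":0},{"jaw":1,"linear":[2.5,-3.3,0],"twist":0},{"jaw":1,"linear":[2.5,-3.3,0],"twist":0},{"jaw":1,"linear":[2.5,-3.3,0],"twist":0},{"jaw":1,"linear":[2.5,-3.3,0],"twist":0},{"jaw":1,"linear":[2.5,-3.3,0],"twist":0},{"jaw":1,"linear":[2.5,-3.3,0],"twist":0},{"jaw":1,"linear":[2.5,-3.3,0],"twist":0}]'
python3 -m pendant '[{"jaw":1,"linear":[2,-3.3,0],"twist":0},{"jaw":1,"linear":[1.5,-3.3,0],"twist":0},{"jaw":1,"linear":[0,-3.3,0],"twist":0},{"jaw":1,"linear":[0,-2,0],"twist":0},{"jaw":1,"linear":[0,0,0],"twist":0},{"jaw":1,"linear":[0,0,0],"twist":0}]'
python3 - <<'E'
from h import *
c=cam('wrist');cv2.imwrite('pics/w1.png',c['color']);V=np.array(c['view']);o=robot.get_obs();print(o['position'],o['tool_rot'],-V[:3,:3].T@V[:3,3],V[2,:3])
for k,m in masks(c).items():
    N,l,s,ce=cv2.connectedComponentsWithStats(m)
    for i in range(1,N):
        if s[i,4]>200: print(k,s[i],ce[i].round(1),onplane(c,[ce[i]],0)[0].round(4))
E
```

```text
time: 1.15
position: [0.4049, -0.2998, 0.2395]
tool_rot: [1.0, -0.0, -0.0, -0.0]
ft_force: [0.6, -0.4, 0.2]
grip_width: 0.0869
grip_force: 0.0
time: 1.65
position: [0.4391, -0.1818, 0.2395]
tool_rot: [1.0, 0.001, -0.0, 0.0]
ft_force: [0.2, -0.8, 0.5]
grip_width: 0.0874
grip_force: 0.0
[ 0.43950949 -0.18305639  0.23968548] [9.99999650e-01 5.58063950e-04 3.30921482e-04 5.28554920e-04] [ 0.52402433 -0.18018218  0.3856806 ] [-0.30544852 -0.00107752 -0.95220798]
red [ 541    0   19   72 1114] [551.1  35.8] [ 0.5828 -0.4479  0.    ]
red [ 24  58  35  35 518] [44.8 75. ] [0.5436 0.051  0.    ]
orange [228 102  90  79 429] [269.3 162.3] [ 0.4548 -0.1715  0.    ]
yellow [ 280    0   58   48 1340] [308.   23.2] [ 0.5871 -0.2084  0.    ]
yellow [ 36  56  37  38 441] [61.3 72.6] [ 0.5453  0.0336 -0.    ]
yellow [ 229   91   87   71 2145] [266.2 116.3] [ 0.5011 -0.1686  0.    ]
yellow [ 399  371  161   30 1657] [490.3 386.2] [ 0.1608 -0.4603  0.    ]
yellow [333 383  70  18 475] [368.1 391.3] [ 0.158  -0.2974  0.    ]
yellow [249 384  77  18 567] [283.7 392.4] [ 0.1573 -0.1882  0.    ]
blue [ 50  55  43  44 787] [77.9 77.3] [0.5405 0.0171 0.    ]
```

View pics/w1.png

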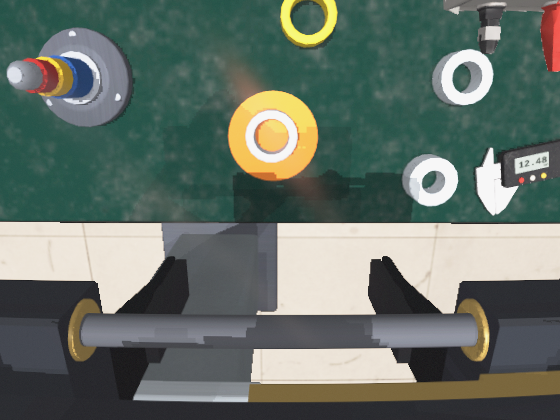

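The wrist view shows the plain aluminium ring on the orange mat at (272,135), with the yellow look-alike at (308,20) and the spares at (463,77) and (430,180). The choice is confirmed. Now I locate the bushing and gauge in two views.

```bash
cat >> h.py <<'E'
def ring(c,roi,lo=190):
    """outer & inner ellipse of the bright ring inside roi (x0,y0,x1,y1)"""
    h=cv2.cvtColor(c['color'],cv2.COLOR_BGR2HSV);m=cv2.inRange(h,(0,0,lo),(179,70,255));k=np.zeros_like(m);x0,y0,x1,y1=roi;k[y0:y1,x0:x1]=m[y0:y1,x0:x1]
    cs,hi=cv2.findContours(k,cv2.RETR_CCOMP,cv2.CHAIN_APPROX_NONE)
    out=max((q for q,g in zip(cs,hi[0]) if g[3]<0),key=cv2.contourArea);inn=max((q for q,g in zip(cs,hi[0]) if g[3]>=0),key=cv2.contourArea)
    return [cv2.fitEllipse(q) for q in (out,inn)]
def circ(c,el,z):
    """centre and mean diameter of ellipse cast on plane z"""
    p=cv2.ellipse2Poly((int(el[0][0]*1),int(el[0][1])),(1,1),0,0,360,10)
    t=np.linspace(0,2*np.pi,72,endpoint=False);a=np.radians(el[2]);u=el[1][0]/2*np.cos(t);v=el[1][1]/2*np.sin(t)
    q=np.c_[el[0][0]+u*np.cos(a)-v*np.sin(a),el[0][1]+u*np.sin(a)+v*np.cos(a)]
    P=onplane(c,q,z)[:,:2];return P.mean(0),2*np.linalg.norm(P-P.mean(0),axis=1).mean()
E
sed -i '/ellipse2Poly/d' h.py
python3 - <<'E'
from h import *
w=cam('wrist');t=cam('top');s=cam('side')
rw=ring(w,(235,98,312,175));rt=ring(t,(330,222,360,256))
print(rw,rt)
P,e=tri(w,rw[0][0],t,rt[0][0]);print('tri outer',P,e); print('inner',tri(w,rw[1][0],t,rt[1][0]))
for n,c,r in (('w',w,rw),('t',t,rt)):
    print(n,[circ(c,x,0.024) for x in r])
# mat
for n,c in (('w',w),('t',t)):
    m=masks(c);mm=m['orange']|m['yellow'];k=np.zeros_like(mm)
    x0,y0,x1,y1=(220,88,325,185) if n=='w' else (328,222,362,258);k[y0:y1,x0:x1]=mm[y0:y1,x0:x1]
    q=max(cv2.findContours(k,cv2.RETR_EXTERNAL,cv2.CHAIN_APPROX_NONE)[0],key=cv2.contourArea);print('mat',n,circ(c,cv2.fitEllipse(q),0))
# stands: top + side
for col in('red','yellow','blue'):
    q=[]
    for c in (t,s):
        m=masks(c)[col]
        if c is t:
            u={'red':(242,222),'yellow':(166,236),'blue':(199,232)}[col];
            k=np.zeros_like(m);cv2.circle(k,u,17,255,-1);pts=cv2.convexHull(cv2.findNonZero(m&k));el=cv2.fitEllipse(pts);print(col,el,circ(c,el,0.008),[proj(s,[[*circ(c,el,0.008)[0],z]])[0].round(1) for z in(0,.008)])
    x0,y0,x1,y1={'red':(252,211,283,231),'yellow':(246,183,276,200),'blue':(246,195,276,211)}[col]
    k=np.zeros_like(m);k[y0:y1,x0:x1]=masks(s)[col][y0:y1,x0:x1];print('  side',cv2.boundingRect(k))
E
```

```text
Traceback (most recent call last):
  File "h.py", line 28, in ring
    out=max((q for q,g in zip(cs,hi[0]) if g[3]<0),key=cv2.contourArea);inn=max((q for q,g in zip(cs,hi[0]) if g[3]>=0),key=cv2.contourArea)
                                 ~~^^^
TypeError: 'NoneType' object is not subscriptable
```

```bash
sed -i 's/ring(c,roi,lo=190)/ring(c,roi,lo=150)/; s/(179,70,255)/(179,100,255)/' h.py
python3 - <<'E'
from h import *
w=cam('wrist');t=cam('top');s=cam('side')
print(cv2.cvtColor(w['color'],cv2.COLOR_BGR2HSV)[135,242:304:3].tolist())
rw=ring(w,(235,98,312,175));rt=ring(t,(330,222,360,256))
print(rw,rt)
P,e=tri(w,rw[0][0],t,rt[0][0]);print('tri outer',P,e); print('inner',tri(w,rw[1][0],t,rt[1][0]))
for n,c,r in (('w',w,rw),('t',t,rt)):
    print(n,[circ(c,x,0.024) for x in r])
for n,c in (('w',w),('t',t)):
    m=masks(c);mm=m['orange']|m['yellow'];k=np.zeros_like(mm)
    x0,y0,x1,y1=(220,88,325,185) if n=='w' else (328,222,362,258);k[y0:y1,x0:x1]=mm[y0:y1,x0:x1]
    q=max(cv2.findContours(k,cv2.RETR_EXTERNAL,cv2.CHAIN_APPROX_NONE)[0],key=cv2.contourArea);print('mat',n,circ(c,cv2.fitEllipse(q),0))
for col in('red','yellow','blue'):
    m=masks(t)[col];u={'red':(242,222),'yellow':(166,236),'blue':(199,232)}[col]
    k=np.zeros_like(m);cv2.circle(k,u,17,255,-1);el=cv2.fitEllipse(cv2.convexHull(cv2.findNonZero(m&k)));C=circ(t,el,.008);print(col,C,[proj(s,[[*C[0],z]])[0].round(1) for z in(0,.008)])
    x0,y0,x1,y1={'red':(252,211,283,231),'yellow':(246,183,276,200),'blue':(246,195,276,211)}[col]
    m=masks(s)[col];k=np.zeros_like(m);k[y0:y1,x0:x1]=m[y0:y1,x0:x1];print('  side',cv2.boundingRect(k))
E
```

```text
[[17, 69, 247], [0, 0, 247], [0, 0, 247], [173, 7, 141], [11, 177, 210], [20, 154, 247], [20, 150, 247], [20, 146, 247], [20, 139, 247], [20, 138, 247], [20, 137, 247], [20, 136, 247], [20, 136, 247], [20, 140, 247], [20, 145, 247], [0, 0, 247], [0, 0, 247], [0, 0, 247], [12, 181, 209], [20, 162, 247], [20, 164, 247]]Traceback (most recent call last):
  File "<stdin>", line 4, in <module>
  File "h.py", line 28, in ring
    out=max((q for q,g in zip(cs,hi[0]) if g[3]<0),key=cv2.contourArea);inn=max((q for q,g in zip(cs,hi[0]) if g[3]>=0),key=cv2.contourArea)
                                                                            ~~~^^^^^^^^^^^^^^^^^^^^^^^^^^^^^^^^^^^^^^^^^^^^^^^^^^^^^^^^^^^^^
ValueError: max() iterable argument is empty
```

Run:
```python
from h import *
w=cam('wrist');t=cam('top');s=cam('side')
t['color']=cv2.imread('pics/top0.png')  # arm now hides the mat from above
s['color']=cv2.imread('pics/side0.png')
rw=ring(w,(235,98,312,175));rt=ring(t,(330,222,360,256))
P,e=tri(w,rw[0][0],t,rt[0][0]);print('tri outer',P,e); print('inner',tri(w,rw[1][0],t,rt[1][0]))
for n,c,r in (('w',w,rw),('t',t,rt)):
    print(n,[circ(c,x,0.024) for x in r])
for n,c in (('w',w),('t',t)):
    m=masks(c);mm=m['orange']|m['yellow'];k=np.zeros_like(mm)
    x0,y0,x1,y1=(220,88,325,185) if n=='w' else (328,222,362,258);k[y0:y1,x0:x1]=mm[y0:y1,x0:x1]
    q=cv2.convexHull(cv2.findNonZero(k));print('mat',n,circ(c,cv2.fitEllipse(q),0))
for col in('red','yellow','blue'):
    m=masks(t)[col];u={'red':(242,222),'yellow':(166,236),'blue':(199,232)}[col]
    k=np.zeros_like(m);cv2.circle(k,u,17,255,-1);el=cv2.fitEllipse(cv2.convexHull(cv2.findNonZero(m&k)));C=circ(t,el,.008);print(col,C,[proj(s,[[*C[0],z]])[0].round(1) for z in(0,.008)])
    x0,y0,x1,y1={'red':(252,211,283,231),'yellow':(246,183,276,200),'blue':(246,195,276,211)}[col]
    m=masks(s)[col];k=np.zeros_like(m);k[y0:y1,x0:x1]=m[y0:y1,x0:x1];print('  side',cv2.boundingRect(k))
```

```text
tri outer [ 0.48467676 -0.17432623  0.02805799] 0.0009230644244509434
inner (array([ 0.48496912, -0.17450784,  0.02683122]), np.float64(0.0020372130366686134))
w [(array([ 0.48427304, -0.17383428]), np.float64(0.04918972469039546)), (array([ 0.48514306, -0.17358045]), np.float64(0.032277542562164946))]
t [(array([ 0.48500368, -0.17525374]), np.float64(0.04852679788298496)), (array([ 0.4848089 , -0.17574023]), np.float64(0.03415438170290092))]
mat w (array([ 0.48157042, -0.17492785]), np.float64(0.09106868696256915))
mat t (array([ 0.4824876 , -0.17770241]), np.float64(0.09203272802709167))
red (array([0.5350664 , 0.15907606]), np.float64(0.07745619200741646)) [array([268.3, 222.6]), array([268.3, 220. ])]
  side (254, 214, 27, 14)
yellow (array([0.48704948, 0.40801099]), np.float64(0.07841892560303118)) [array([260.8, 192.4]), array([260.8, 190.2])]
  side (249, 186, 23, 10)
blue (array([0.50102879, 0.29834282]), np.float64(0.07848470406005331)) [array([261.5, 204.4]), array([261.5, 202. ])]
  side (249, 197, 25, 12)
```

The bushing is at about (0.4845,-0.1745) with its top at about 26 mm (nominal 24). I'll move over it and descend.

```bash
python3 -m pendant '[{"jaw":1,"linear":[2.2,-0.4,1],"twist":0},{"jaw":1,"linear":[2.3,-0.45,1],"twist":0},{"jaw":1,"linear":[0,0,3.5],"twist":0},{"jaw":1,"linear":[0,0,3.5],"twist":0},{"jaw":1,"linear":[0,0,3.5],"twist":0},{"jaw":1,"linear":[0,0,2.5],"twist":0},{"jaw":1,"linear":[0,0,0],"twist":0},{"jaw":1,"linear":[0,0,0],"twist":0},{"jaw":1,"linear":[0,0,0],"twist":0}]'
python3 - <<'E'
from h import *
c=cam('wrist');cv2.imwrite('pics/w2.png',c['color']);print(robot.get_obs()['position'],proj(c,[[.4845,-.1745,.024],[.4845,-.1745,0]]))
E
```

```text
time: 2.9
position: [0.485, -0.1748, 0.0906]
tool_rot: [1.0, -0.0, 0.001, 0.001]
ft_force: [-0.3, 0.2, -0.3]
grip_width: 0.0868
grip_force: 0.0
[ 0.48537019 -0.17503544  0.09118957] [[279.71914997 239.99619498]
 [279.52039873 226.58411879]]
```

View pics/w2.png

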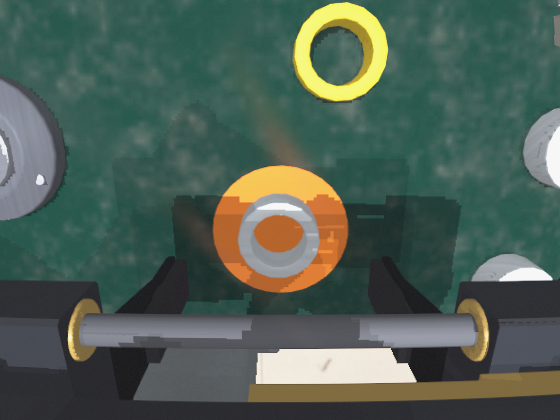

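The ring at (279,238) is centred between the fingers at (177) and (381). I'll descend and grip.

```bash
python3 -m pendant '[{"jaw":1,"linear":[0,0,3],"twist":0},{"jaw":1,"linear":[0,0,3],"twist":0},{"jaw":1,"linear":[0,0,1],"twist":0},{"jaw":1,"linear":[0,0,0],"twist":0},{"jaw":1,"linear":[0,0,0],"twist":0},{"jaw":0.5,"linear":[0,0,0],"twist":0},{"jaw":0.5,"linear":[0,0,0],"twist":0},{"jaw":0.5,"linear":[0,0,0],"twist":0},{"jaw":0.5,"linear":[0,0,0],"twist":0},{"jaw":0.5,"linear":[0,0,0],"twist":0},{"jaw":0.5,"linear":[0,0,0],"twist":0}]' 40
python3 -m pendant '[{"jaw":0.4,"linear":[0,0,0],"twist":0},{"jaw":0.4,"linear":[0,0,0],"twist":0},{"jaw":0.4,"linear":[0,0,0],"twist":0},{"jaw":0.4,"linear":[0,0,0],"twist":0}]' 40
```

```text
time: 3.87
position: [0.4843, -0.1742, 0.0199]
tool_rot: [1.0, 0.0, 0.0, 0.0]
ft_force: [-0.3, 0.4, 0.7]
grip_width: 0.0549
grip_force: 0.0
time: 4.2
position: [0.4842, -0.1743, 0.0197]
tool_rot: [1.0, 0.0, 0.0, 0.0]
ft_force: [-0.6, 0.3, 2.8]
grip_width: 0.0484
grip_force: 40.0
```

```bash
python3 -m pendant '[{"jaw":0.4,"linear":[0,0,-1],"twist":0},{"jaw":0.4,"linear":[0,0,-3],"twist":0},{"jaw":0.4,"linear":[0,0,-4],"twist":0},{"jaw":0.4,"linear":[0,0,-4],"twist":0},{"jaw":0.4,"linear":[0,0,-4],"twist":0},{"jaw":0.4,"linear":[-1,-3.5,-1],"twist":0},{"jaw":0.4,"linear":[-1.5,-3.5,0],"twist":0},{"jaw":0.4,"linear":[-1.5,-3.5,0],"twist":0},{"jaw":0.4,"linear":[0,-3.5,0],"twist":0},{"jaw":0.4,"linear":[0,-3,0],"twist":0},{"jaw":0.4,"linear":[0,0,0],"twist":0},{"jaw":0.4,"linear":[0,0,0],"twist":0}]'
python3 - <<'E'
from h import *
c=cam('wrist');cv2.imwrite('pics/w3.png',c['color']);o=robot.get_obs();print(o['position'],o['grip_width'],o['grip_force'],o['ft_force'])
E
```

```text
time: 5.2
position: [0.4433, -0.0026, 0.1899]
tool_rot: [1.0, 0.002, -0.0, 0.0]
ft_force: [0.2, -0.9, -0.9]
grip_width: 0.0486
grip_force: 40.0
[ 0.44400671 -0.00379616  0.1898536 ] 0.048553658465571824 40.00721209002222 [ 0.02301221  1.10522553 -0.74953694]
```

View pics/w3.png

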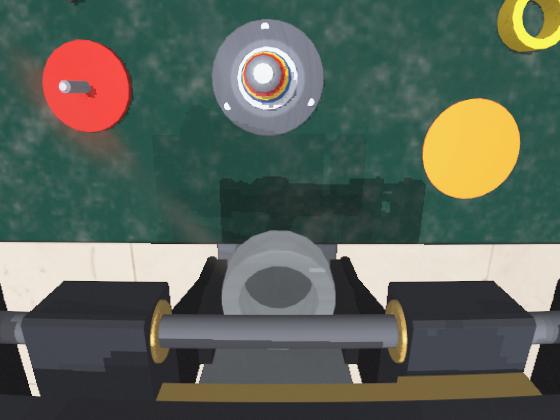

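Red stand at (88,87), gauge at (268,77) with its pin top at (263,73), empty mat at (471,148), and the bushing held at (279,270). I'll measure the pin axis and the bushing in the hand from depth and colour.

```bash
cat >> h.py <<'E'
def world(c):
    H,W=c['depth'].shape;vv,uu=np.mgrid[:H,:W];uv=np.c_[uu.ravel(),vv.ravel()]
    o,d=ray(c,uv);return (o+d*c['depth'].reshape(-1,1)).reshape(H,W,3)
def cfit(P):
    A=np.c_[2*P[:,:2],np.ones(len(P))];b=(P[:,:2]**2).sum(1)
    for _ in range(4):
        x=np.linalg.lstsq(A,b,rcond=None)[0];r=np.sqrt(x[2]+x[0]**2+x[1]**2);e=abs(np.linalg.norm(P[:,:2]-x[:2],axis=1)-r);k=e<max(2*np.median(e),3e-4);A,b,P=A[k],b[k],P[k]
    return x[:2].round(5),(2*r).round(5),len(P),np.median(e).round(5)
def contour(m): return max(cv2.findContours(m.astype(np.uint8)*255,cv2.RETR_EXTERNAL,cv2.CHAIN_APPROX_NONE)[0],key=cv2.contourArea).reshape(-1,2)
E
python3 - <<'E'
from h import *
c=cam('wrist');W=world(c);z=W[...,2];T=robot.get_obs()['position'];print(T)
print('bushing top z col',z[225:330:5,279].round(4)); print('row', z[270,215:345:6].round(4)); print('base', z[77,205:335:6].round(4)); print('pin',z[60:90:3,263].round(4))
R=np.zeros(z.shape,bool);R[10:145,200:335]=1
m=R&(z>.016)
print('base',cfit(onplane(c,contour(m),.024)))
for n,zl,h in(('tip',.107,.110),('top',.093,.100),):
    q=contour(R&(z>zl));print(n,cv2.minEnclosingCircle(q),cfit(onplane(c,q,h)))
M=masks(c)
for k in('red','yellow','blue'):
    q=cv2.findNonZero(M[k]*R.astype(np.uint8)); print(k,len(q),cv2.boundingRect(q),cv2.fitEllipse(cv2.convexHull(q)))
    h={'red':.090,'yellow':.072,'blue':.054}[k];print(circ(c,cv2.fitEllipse(cv2.convexHull(q)),h))
E
```

```text
[ 0.44436155 -0.00453407  0.18979248]
bushing top z col [ 0.0008  0.173   0.1794  0.1857  0.1904  0.1947  0.1948  0.1955  0.1948
 -0.5062 -0.4797 -0.4516 -0.4309 -0.4075 -0.3866 -0.364  -0.3457  0.1752
  0.2547  0.2584  0.2597]
row [ 0.1845  0.1853  0.1854  0.1952  0.1949  0.1939  0.1944  0.1953 -0.5089
 -0.506  -0.5057 -0.5068 -0.5069 -0.5057  0.1945  0.1956  0.1949  0.1948
  0.1944  0.1844  0.1858  0.1851]
base [ 1.000e-03  1.390e-02  1.580e-02  1.960e-02  2.100e-02  2.550e-02
  7.400e-02  1.077e-01  1.118e-01  1.111e-01  1.105e-01  1.103e-01
  1.071e-01  7.380e-02  2.500e-02  2.100e-02  2.070e-02  2.000e-02
  1.710e-02  1.370e-02 -1.000e-04  2.000e-03]
pin [0.107  0.1095 0.1113 0.1121 0.1105 0.1121 0.1108 0.1118 0.1111 0.1095]
base (array([0.53845, 0.00752]), np.float64(0.07765), 276, np.float64(0.00039))
tip ((259.6324462890625, 73.28807830810547), 17.342187881469727) (array([0.53896, 0.00741]), np.float64(0.01682), 70, np.float64(0.00017))
top ((262.18634033203125, 75.08385467529297), 19.902143478393555) (array([0.53902, 0.00769]), np.float64(0.02065), 79, np.float64(0.00015))
red 300 (241, 55, 42, 42) ((261.6330261230469, 75.70011138916016), (40.77037048339844, 42.231239318847656), 163.22129821777344)
(array([0.5388444 , 0.00776188]), np.float64(0.025081648554563907))
yellow 229 (240, 53, 46, 48) ((262.8625183105469, 76.53675079345703), (45.568607330322266, 47.49451446533203), 171.96728515625)
(array([0.53902607, 0.00768408]), np.float64(0.030200062494498494))
blue 144 (240, 54, 49, 50) ((263.7835388183594, 77.63130187988281), (48.89822769165039, 51.65011978149414), 171.67283630371094)
(array([0.53895969, 0.00771372]), np.float64(0.034884631401471224))
```

```bash
cat >> h.py <<'E'
def held(c,zt,xmax=1):
    """centre of the held bushing's top face, from outer and bore contours in front of the fingers"""
    W=world(c);z=W[...,2];R=np.zeros(z.shape,bool);R[215:310,222:336]=1
    m=(R&(abs(z-zt)<.003)).astype(np.uint8)
    cs,_=cv2.findContours(m,cv2.RETR_LIST,cv2.CHAIN_APPROX_NONE);P=np.vstack([q.reshape(-1,2) for q in cs if len(q)>40])
    P=P[(P[:,1]<300)];X=onplane(c,P,zt);C0=X[:,:2].mean(0)
    return X,P,zt
E
python3 - <<'E'
from h import *
ps=[]
for i in range(4):
    c=cam('wrist');o=robot.get_obs();ps.append(o['position']);V=np.array(c['view']);print(o['position'].__repr__(),(-V[:3,:3].T@V[:3,3]).round(5))
T=np.mean(ps,0);print(T)
W=world(c);z=W[...,2]
R=np.zeros(z.shape,bool);R[215:300,222:336]=1;zt=np.median(z[R&(abs(z-.1948)<.003)]);print('zt',zt)
for h in (zt,T[2]+.004):
  bore=(R&(z<.10)).astype(np.uint8);bore[:258]=0;N,l,s,ce=cv2.connectedComponentsWithStats(bore);i=1+s[1:,4].argmax();print(s[i])
  q=contour(l==i);q=q[q[:,1]<300];q=q[(q[:,1]<s[i][1]+s[i][3]-3)]
  print('bore',cfit(onplane(c,q,h)))
  # outer rim: in each column first pixel on top plane (scan from above)
  e=[]
  for u in range(232,328):
    v=np.where((abs(z[215:300,u]-zt)<.0022))[0]
    if len(v): e.append((u,215+v[0]))
  e=np.array(e);print('outer',cfit(onplane(c,e,h)))
g=cv2.cvtColor(c['color'],cv2.COLOR_BGR2GRAY);cr=cv2.resize(c['color'][215:320,200:360],(800,525),interpolation=cv2.INTER_CUBIC);cv2.imwrite('pics/h1.png',cr)
E
```

```text
array([ 0.44447017, -0.004964  ,  0.1897098 ]) [ 0.52912 -0.00309  0.33599]
array([ 0.44446855, -0.00521428,  0.18963887]) [ 0.52925 -0.00363  0.3359 ]
array([ 0.44441581, -0.0052682 ,  0.18956102]) [ 0.52928 -0.00394  0.3358 ]
array([ 0.44435783, -0.00525528,  0.18950469]) [ 0.52925 -0.00406  0.33572]
[ 0.44442809 -0.00517544  0.1896036 ]
zt 0.19457147058356927
[ 245  266   67   34 1822]
bore (array([ 0.44686, -0.00388]), np.float64(0.02866), 51, np.float64(0.00012))
outer (array([ 0.44531, -0.00396]), np.float64(0.04844), 70, np.float64(0.00013))
[ 245  266   67   34 1822]
bore (array([ 0.44629, -0.00388]), np.float64(0.02886), 51, np.float64(0.00012))
outer (array([ 0.44473, -0.00396]), np.float64(0.04877), 70, np.float64(0.00013))
```

View pics/h1.png

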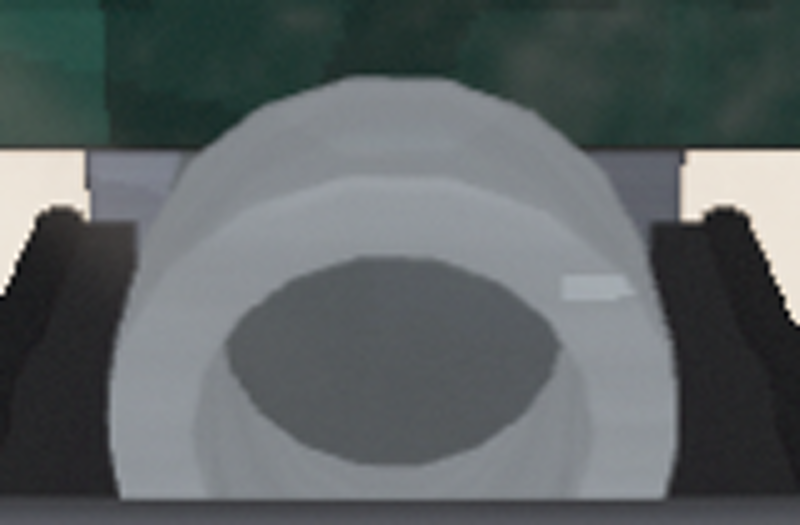

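The band visible through the bore suggests a large bore, which the gauge will decide. I'll re-measure pin and bushing together now that the arm has settled.

```bash
cat > rel.py <<'E'
from h import *
from scipy.optimize import least_squares
def rel(c,pin=True,y0=200,y1=335,x0=10,x1=145):
    T=robot.get_obs()['position'];W=world(c);z=W[...,2];zt=T[2]+.0045;e=[]
    for u in range(236,324):
        v=np.where(abs(z[200:300,u]-zt)<.0022)[0]
        if len(v): e.append((u,200+v[0]-.5))
    P=onplane(c,np.array(e),zt)[:,:2]
    f=least_squares(lambda p:np.linalg.norm(P-p,axis=1)-.025,P.mean(0)-[.02,0],loss='soft_l1',f_scale=3e-4);print('T',T.round(5),'bush',f.x.round(5),'rms',np.sqrt(np.mean(f.fun**2)).round(5))
    if pin:
        R=np.zeros(z.shape,bool);R[x0:x1,y0:y1]=1;A=[]
        for k,h in(('red',.090),('yellow',.072),('blue',.054)):
            A.append(circ(c,cv2.fitEllipse(cv2.convexHull(cv2.findNonZero(masks(c)[k]*R.astype(np.uint8)))),h)[0])
        A.append(cfit(onplane(c,contour(R&(z>.093)),.1))[0]);A=np.array(A);print(A.round(5).tolist());print('go xy cm',((A.mean(0)-f.x)*100).round(3))
E
python3 - <<'E'
from rel import *
for i in range(2): rel(cam('wrist'))
E
```

```text
T [ 0.44429 -0.00518  0.18947] bush [ 0.44452 -0.00406] rms 0.00026
[[0.53884, 0.00775], [0.53893, 0.00773], [0.53894, 0.00774], [0.53889, 0.0077]]
go xy cm [9.438 1.179]
T [ 0.44422 -0.00503  0.18945] bush [ 0.44451 -0.00388] rms 0.00023
[[0.53882, 0.00776], [0.53902, 0.00768], [0.539, 0.00768], [0.5389, 0.00764]]
go xy cm [9.442 1.157]
```

```bash
python3 -m pendant '[{"jaw":0.4,"linear":[3.2,-0.4,0],"twist":0},{"jaw":0.4,"linear":[3.2,-0.4,0],"twist":0},{"jaw":0.4,"linear":[3.04,-0.37,0],"twist":0},{"jaw":0.4,"linear":[0,0,1],"twist":0},{"jaw":0.4,"linear":[0,0,1],"twist":0},{"jaw":0.4,"linear":[0,0,1],"twist":0},{"jaw":0.4,"linear":[0,0,1],"twist":0},{"jaw":0.4,"linear":[0,0,0],"twist":0},{"jaw":0.4,"linear":[0,0,0],"twist":0},{"jaw":0.4,"linear":[0,0,0],"twist":0},{"jaw":0.4,"linear":[0,0,0],"twist":0},{"jaw":0.4,"linear":[0,0,0],"twist":0}]'
python3 - <<'E'
from rel import *
c=cam('wrist');s=cam('side');rel(c,False)
a=cv2.resize(c['color'][130:330,170:390],(400,364),interpolation=cv2.INTER_CUBIC);b=cv2.resize(s['color'][150:260,210:320],(364,364),interpolation=cv2.INTER_CUBIC);cv2.imwrite('pics/p1.png',np.hstack([a,b]))
E
```

```text
time: 6.6
position: [0.5388, 0.0074, 0.1502]
tool_rot: [1.0, 0.0, 0.001, 0.0]
ft_force: [-1.1, -0.5, -1.1]
grip_width: 0.0482
grip_force: 40.0
T [0.53876 0.00747 0.15009] bush [0.53892 0.00863] rms 0.00025
```

View pics/p1.png

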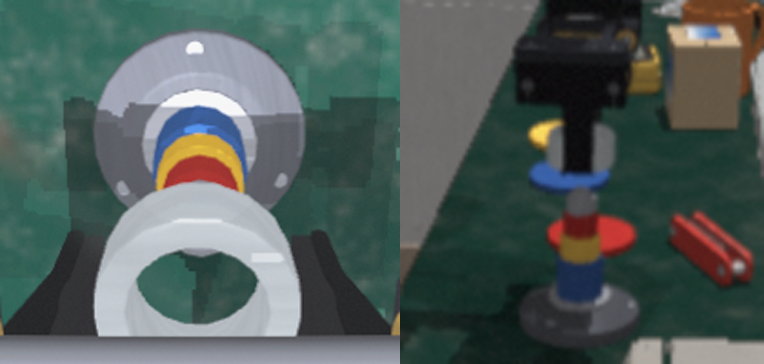

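The wrist half shows the bushing over the pin, with the bands just ahead of it at about (200,150). The side half shows the bushing (580,150) above the pin (582,200). I'll check y from the bands and x from the side camera after settling.

```bash
cat > chk.py <<'E'
from rel import *
def runmid(m,r0,r1,x0,x1,mn=8):
    o=[]
    for r in range(r0,r1):
        u=np.where(m[r,x0:x1]>0)[0]
        if len(u)>=mn: o.append((x0+(u[0]+u[-1])/2,r))
    return np.array(o)
def chk():
    c=cam('wrist');rel(c,False)
    m=masks(c)
    for k in('red','yellow','blue'):
        p=runmid(m[k],170,250,225,335,20)
        if len(p): print(k,len(p),'y',np.median(atdepth(c,p)[:,1]).round(5))
    s=cam('side');m=masks(s);W=world(s)
    for k,x0,x1 in(('red',255,275),('yellow',255,275),('blue',255,275)):
        p=runmid(m[k],210,242,x0,x1,5);o,d=ray(s,p);X=o+d*((.0077-o[1])/d[:,1])[:,None];print('side',k,len(p),X[:,0].mean().round(5))
    D=W;k=(abs(D[...,1]-0)<.05)&(D[...,2]>.1)&(D[...,2]<.16);k[:,:248]=0;k[:,285:]=0
    p=runmid(k,185,207,248,285,12);o,d=ray(s,p);X=o+d*((.0077-o[1])/d[:,1])[:,None];print('side bush',[(int(b),round(x,5),round(z,4)) for (a,b),x,z in zip(p,X[:,0],X[:,2])])
E
python3 -c "
from chk import *
chk()"
```

```text
T [0.53871 0.00752 0.15001] bush [0.53895 0.00883] rms 0.00022
red 12 y 0.00803
yellow 12 y 0.00797
blue 16 y 0.0079
side red 11 0.53942
side yellow 3 0.53752
side blue 12 0.53694
side bush [(191, np.float64(0.53601), np.float64(0.1506)), (192, np.float64(0.53605), np.float64(0.148)), (193, np.float64(0.53608), np.float64(0.1454)), (194, np.float64(0.53611), np.float64(0.1428)), (195, np.float64(0.53614), np.float64(0.1402)), (196, np.float64(0.53617), np.float64(0.1376)), (197, np.float64(0.5362), np.float64(0.1349)), (198, np.float64(0.53623), np.float64(0.1323)), (199, np.float64(0.53503), np.float64(0.1296)), (200, np.float64(0.53629), np.float64(0.1271)), (201, np.float64(0.53755), np.float64(0.1245))]
```

Relative to the pin the bushing is +0.9 mm in y and about 0 in x. I'll correct that and descend to just above the first shoulder.

```bash
python3 -m pendant '[{"jaw":0.4,"linear":[0,0.085,0],"twist":0},{"jaw":0.4,"linear":[0,0,0.7],"twist":0},{"jaw":0.4,"linear":[0,0,0.7],"twist":0},{"jaw":0.4,"linear":[0,0,0.7],"twist":0},{"jaw":0.4,"linear":[0,0,0.7],"twist":0},{"jaw":0.4,"linear":[0,0,0.4],"twist":0},{"jaw":0.4,"linear":[0,0,0],"twist":0},{"jaw":0.4,"linear":[0,0,0],"twist":0},{"jaw":0.4,"linear":[0,0,0],"twist":0},{"jaw":0.4,"linear":[0,0,0],"twist":0}]'
python3 -c "
from chk import *
chk()"
```

```text
time: 7.63
position: [0.5388, 0.0067, 0.1178]
tool_rot: [1.0, 0.0, 0.0, 0.0]
ft_force: [0.2, -0.5, -1.1]
grip_width: 0.0488
grip_force: 40.0
T [0.53878 0.00664 0.11786] bush [0.53898 0.00777] rms 0.00033
yellow 10 y 0.00778
blue 22 y 0.00778
side red 11 0.53953
side yellow 3 0.53668
side blue 12 0.53726
side bush [(200, np.float64(0.53506), np.float64(0.127)), (201, np.float64(0.53508), np.float64(0.1244)), (202, np.float64(0.53635), np.float64(0.1218)), (203, np.float64(0.53638), np.float64(0.1192)), (204, np.float64(0.53517), np.float64(0.1165)), (205, np.float64(0.5352), np.float64(0.1138)), (206, np.float64(0.53523), np.float64(0.1112))]
```

Run:
```python
from rel import *
c=cam('wrist');rel(c,False);W=world(c);z=W[...,2]
cv2.imwrite('pics/b1.png',cv2.resize(c['color'][215:315,210:350],(700,500),interpolation=cv2.INTER_CUBIC))
R=np.zeros(z.shape,bool);R[255:305,240:320]=1
m=R&(z>.104)&(z<.115);q=contour(m);print(cv2.boundingRect(q),m.sum())
for h in(.110,):print('tip face bbox world',onplane(c,[[q[:,0].min(),270],[q[:,0].max(),270],[280,q[:,1].min()],[280,q[:,1].max()]],h).round(4))
for v in range(258,304,3): print(v,z[v,256:306:5].round(3))
```

```text
T [0.53873 0.00666 0.1179 ] bush [0.53891 0.00793] rms 0.00023
(257, 266, 45, 35) 1484
tip face bbox world [[ 0.5472  0.0176  0.11  ]
 [ 0.5471 -0.0023  0.11  ]
 [ 0.5492  0.0072  0.11  ]
 [ 0.5317  0.0072  0.11  ]]
258 [0.122 0.125 0.123 0.124 0.123 0.123 0.124 0.123 0.124 0.123]
261 [0.123 0.123 0.123 0.123 0.122 0.123 0.123 0.123 0.123 0.123]
264 [0.122 0.122 0.123 0.123 0.123 0.123 0.123 0.124 0.123 0.123]
267 [0.123 0.123 0.123 0.107 0.107 0.107 0.107 0.123 0.123 0.123]
270 [0.123 0.105 0.107 0.108 0.109 0.109 0.107 0.107 0.105 0.122]
273 [0.092 0.105 0.106 0.108 0.11  0.109 0.109 0.107 0.106 0.093]
276 [0.091 0.107 0.108 0.11  0.11  0.111 0.11  0.109 0.107 0.092]
279 [0.    0.108 0.111 0.111 0.11  0.111 0.112 0.109 0.108 0.105]
282 [0.001 0.109 0.109 0.111 0.111 0.111 0.111 0.11  0.107 0.002]
285 [0.002 0.108 0.11  0.111 0.111 0.111 0.111 0.111 0.108 0.   ]
288 [0.001 0.106 0.11  0.11  0.111 0.111 0.111 0.112 0.107 0.001]
291 [0.002 0.105 0.11  0.112 0.112 0.111 0.111 0.111 0.107 0.   ]
294 [ 0.002  0.001  0.108  0.111  0.112  0.111  0.111  0.109  0.001 -0.   ]
297 [ 0.002  0.001  0.     0.109  0.111  0.111  0.11   0.105 -0.     0.   ]
300 [0.002 0.    0.001 0.001 0.104 0.109 0.    0.    0.001 0.001]
303 [0.104 0.001 0.    0.001 0.001 0.001 0.001 0.001 0.    0.103]
```

View pics/b1.png

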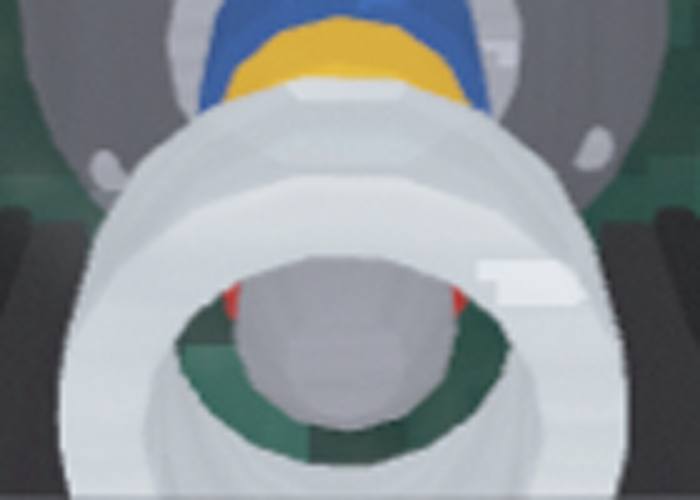

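The pin is visible inside the bore at (345,340) in the crop, with even gaps left and right. Its axis from the tip is about (0.5389,0.0077), so it is centred to within about 0.3 mm. I'll go down slowly past the red shoulder while watching the force.

```bash
python3 -m pendant '[{"jaw":0.4,"linear":[0,0,0.3],"twist":0},{"jaw":0.4,"linear":[0,0,0.3],"twist":0},{"jaw":0.4,"linear":[0,0,0.3],"twist":0},{"jaw":0.4,"linear":[0,0,0.2],"twist":0},{"jaw":0.4,"linear":[0,0,0],"twist":0},{"jaw":0.4,"linear":[0,0,0],"twist":0},{"jaw":0.4,"linear":[0,0,0],"twist":0}]'
```

```text
time: 8.37
position: [0.5385, 0.0067, 0.1065]
tool_rot: [1.0, 0.0, -0.0, 0.0]
ft_force: [-0.5, -0.5, -0.4]
grip_width: 0.0482
grip_force: 40.0
```

```bash
python3 -m pendant '[{"jaw":0.4,"linear":[0,0,0.3],"twist":0},{"jaw":0.4,"linear":[0,0,0.3],"twist":0},{"jaw":0.4,"linear":[0,0,0.3],"twist":0},{"jaw":0.4,"linear":[0,0,0.3],"twist":0},{"jaw":0.4,"linear":[0,0,0.3],"twist":0},{"jaw":0.4,"linear":[0,0,0.25],"twist":0},{"jaw":0.4,"linear":[0,0,0],"twist":0},{"jaw":0.4,"linear":[0,0,0],"twist":0},{"jaw":0.4,"linear":[0,0,0],"twist":0},{"jaw":0.4,"linear":[0,0,0],"twist":0}]'
python3 - <<'E'
from rel import *
c=cam('wrist');rel(c,False)
for k,m in masks(c).items(): print(k,(m[150:250,230:330]>0).sum())
E
```

```text
time: 9.2
position: [0.5386, 0.0067, 0.0892]
tool_rot: [1.0, 0.0, 0.0, 0.0]
ft_force: [0.7, -0.4, -1.1]
grip_width: 0.0483
grip_force: 40.0
T [0.53862 0.0067  0.08924] bush [0.53881 0.00789] rms 0.00029
red 0
orange 0
yellow 0
blue 793
```

It passed red and yellow with no contact, and only blue shows below. I'll approach the blue shoulder gently.

```bash
python3 -m pendant '[{"jaw":0.4,"linear":[0,0,0.3],"twist":0},{"jaw":0.4,"linear":[0,0,0.3],"twist":0},{"jaw":0.4,"linear":[0,0,0.3],"twist":0},{"jaw":0.4,"linear":[0,0,0.3],"twist":0},{"jaw":0.4,"linear":[0,0,0.1],"twist":0},{"jaw":0.4,"linear":[0,0,0],"twist":0},{"jaw":0.4,"linear":[0,0,0],"twist":0},{"jaw":0.4,"linear":[0,0,0],"twist":0}]'
python3 -m pendant '[{"jaw":0.4,"linear":[0,0,0.15],"twist":0},{"jaw":0.4,"linear":[0,0,0.15],"twist":0},{"jaw":0.4,"linear":[0,0,0],"twist":0},{"jaw":0.4,"linear":[0,0,0],"twist":0},{"jaw":0.4,"linear":[0,0,0],"twist":0}]'
```

```text
time: 9.92
position: [0.5385, 0.0067, 0.0761]
tool_rot: [1.0, 0.0, -0.0, -0.0]
ft_force: [-0.3, 0.3, -0.6]
grip_width: 0.0486
grip_force: 40.0
time: 10.33
position: [0.539, 0.0066, 0.0734]
tool_rot: [1.0, 0.0, 0.001, 0.0]
ft_force: [0.1, 0.1, 3.0]
grip_width: 0.0485
grip_force: 40.0
```

Run:
```python
from rel import *
c=cam('wrist');rel(c,False)
```

```text
T [0.53901 0.00657 0.07342] bush [0.53918 0.00791] rms 0.00027
```

Real contact at the blue shoulder, at about 4 N. I'll press another 5 mm and hold.

```bash
python3 -m pendant '[{"jaw":0.4,"linear":[0,0,0.15],"twist":0},{"jaw":0.4,"linear":[0,0,0.15],"twist":0},{"jaw":0.4,"linear":[0,0,0.15],"twist":0},{"jaw":0.4,"linear":[0,0,0],"twist":0},{"jaw":0.4,"linear":[0,0,0],"twist":0},{"jaw":0.4,"linear":[0,0,0],"twist":0},{"jaw":0.4,"linear":[0,0,0],"twist":0}]'
python3 - <<'E'
from rel import *
F=[]
for i in range(6): c=cam('wrist');F.append(robot.get_obs()['ft_force'][2])
rel(c,False);print(np.round(F,2))
cv2.imwrite('pics/g1.png',cv2.resize(c['color'][150:320,180:380],(600,510)))
E
```

```text
time: 10.97
position: [0.539, 0.0066, 0.0688]
tool_rot: [1.0, 0.0, 0.001, 0.0]
ft_force: [0.7, -0.3, 4.8]
grip_width: 0.0484
grip_force: 40.0
T [0.539   0.00659 0.06883] bush [0.53916 0.00783] rms 0.00028
[5.65 6.38 5.35 6.54 5.58 4.96]
```

View pics/g1.png

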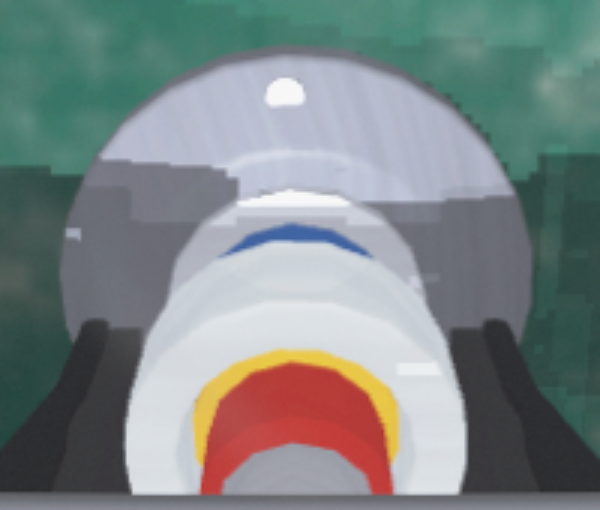

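The picture shows blue directly below the bushing at (295,240), with yellow and red inside the bore. It is seated, with about 6.6 N and about 5.5 mm of sink held for over 0.6 s. I'll lift off and go toward the blue stand.

```bash
python3 -m pendant '[{"jaw":0.4,"linear":[0,0,0],"twist":0},{"jaw":0.4,"linear":[0,0,0],"twist":0},{"jaw":0.4,"linear":[0,0,-0.6],"twist":0},{"jaw":0.4,"linear":[0,0,-1.5],"twist":0},{"jaw":0.4,"linear":[0,0,-2],"twist":0},{"jaw":0.4,"linear":[0,0,-2],"twist":0},{"jaw":0.4,"linear":[0,0,-2],"twist":0},{"jaw":0.4,"linear":[0,0,-2],"twist":0},{"jaw":0.4,"linear":[0,0,0],"twist":0},{"jaw":0.4,"linear":[0,0,0],"twist":0}]'
python3 -m pendant '[{"jaw":0.4,"linear":[-1.5,-3.6,0],"twist":0},{"jaw":0.4,"linear":[-1.5,-3.6,0],"twist":0},{"jaw":0.4,"linear":[-1.5,-3.6,0],"twist":0},{"jaw":0.4,"linear":[-1.5,-3.6,0],"twist":0},{"jaw":0.4,"linear":[-1.5,-3.6,0],"twist":0},{"jaw":0.4,"linear":[-1.5,-3.6,0],"twist":0},{"jaw":0.4,"linear":[-1.5,-3.6,0],"twist":0},{"jaw":0.4,"linear":[-1.5,-3.6,0],"twist":0},{"jaw":0.4,"linear":[0,0,0],"twist":0},{"jaw":0.4,"linear":[0,0,0],"twist":0},{"jaw":0.4,"linear":[0,0,0],"twist":0},{"jaw":0.4,"linear":[0,0,0],"twist":0}]'
python3 - <<'E'
from rel import *
c=cam('wrist');rel(c,False);m=masks(c)['blue'];W=world(c);z=W[...,2]
q=contour(m>0);e=cv2.fitEllipse(cv2.convexHull(q));print(e)
foot=circ(c,e,.008);print('foot',foot,'z foot',np.median(z[m>0]))
R=np.zeros(z.shape,np.uint8);cv2.fillConvexPoly(R,cv2.convexHull(q),1);k=(R>0)&(z>.036)&(z<.06);print('peg',k.sum(),W[k].mean(0).round(4))
t=cam('top')
s=cam('side')
E
```

```text
time: 12.1
position: [0.5382, 0.0068, 0.1698]
tool_rot: [1.0, 0.0, 0.0, -0.0]
ft_force: [0.3, -0.5, -1.4]
grip_width: 0.0484
grip_force: 40.0
time: 13.1
position: [0.4184, 0.2934, 0.1686]
tool_rot: [1.0, -0.001, -0.001, 0.001]
ft_force: [-0.0, -0.7, -1.5]
grip_width: 0.0484
grip_force: 40.0
T [0.41874 0.2933  0.16887] bush [0.41854 0.29477] rms 0.00025
((269.6917419433594, 94.5488510131836), (97.27536010742188, 100.95115661621094), 175.0693359375)
foot (array([0.50084793, 0.30096499]), np.float64(0.0760453310868401)) z foot 0.00895891889648659
peg 161 [0.5004 0.3008 0.0429]
```

```bash
python3 -m pendant '[{"jaw":0.4,"linear":[2.8,-0.2,0],"twist":0},{"jaw":0.4,"linear":[2.8,-0.2,0],"twist":0},{"jaw":0.4,"linear":[2.6,-0.15,0],"twist":0},{"jaw":0.4,"linear":[0,0,3],"twist":0},{"jaw":0.4,"linear":[0,0,3],"twist":0},{"jaw":0.4,"linear":[0,0,3],"twist":0},{"jaw":0.4,"linear":[0,0,0],"twist":0},{"jaw":0.4,"linear":[0,0,0],"twist":0},{"jaw":0.4,"linear":[0,0,0],"twist":0},{"jaw":0.4,"linear":[0,0,0],"twist":0}]'
python3 - <<'E'
from rel import *
c=cam('wrist');rel(c,False)
E
```

```text
time: 14.08
position: [0.5021, 0.3005, 0.0816]
tool_rot: [1.0, -0.0, 0.002, -0.001]
ft_force: [-0.1, -0.0, -0.5]
grip_width: 0.0489
grip_force: 40.0
T [0.502   0.30057 0.08174] bush [0.50228 0.30178] rms 0.00026
```

```bash
python3 -m pendant '[{"jaw":0.4,"linear":[-0.1,0.1,1.5],"twist":0},{"jaw":0.4,"linear":[0,0,1.5],"twist":0},{"jaw":0.4,"linear":[0,0,1.2],"twist":0},{"jaw":0.4,"linear":[0,0,0.5],"twist":0},{"jaw":0.4,"linear":[0,0,0],"twist":0},{"jaw":0.4,"linear":[0,0,0],"twist":0},{"jaw":0.4,"linear":[0,0,0],"twist":0},{"jaw":0.4,"linear":[0,0,0],"twist":0}]'
```

```text
time: 14.8
position: [0.5001, 0.2994, 0.0334]
tool_rot: [1.0, 0.0, 0.001, -0.0]
ft_force: [0.6, -0.4, -2.4]
grip_width: 0.0481
grip_force: 40.0
```

Underside is about 14 mm up, so about 6 mm to go. I'll lower it in small steps.

```bash
python3 -m pendant '[{"jaw":0.4,"linear":[0,0,0.2],"twist":0},{"jaw":0.4,"linear":[0,0,0.2],"twist":0},{"jaw":0.4,"linear":[0,0,0],"twist":0},{"jaw":0.4,"linear":[0,0,0],"twist":0},{"jaw":0.4,"linear":[0,0,0],"twist":0}]'
python3 -m pendant '[{"jaw":0.4,"linear":[0,0,0.1],"twist":0},{"jaw":0.4,"linear":[0,0,0],"twist":0},{"jaw":0.4,"linear":[0,0,0],"twist":0},{"jaw":0.4,"linear":[0,0,0],"twist":0}]'
```

```text
time: 15.22
position: [0.4994, 0.2992, 0.0285]
tool_rot: [1.0, 0.0, -0.0, 0.0]
ft_force: [0.5, 0.2, -1.6]
grip_width: 0.0483
grip_force: 40.0
time: 15.55
position: [0.4996, 0.2992, 0.0277]
tool_rot: [1.0, 0.0, 0.0, -0.0]
ft_force: [-0.8, 0.5, 1.1]
grip_width: 0.0485
grip_force: 40.0
```

Contact with the foot (the force went from -1.6 to +1.1 N). I'll release, then lift clear.

```bash
python3 -m pendant '[{"jaw":0.6,"linear":[0,0,0],"twist":0},{"jaw":0.7,"linear":[0,0,0],"twist":0},{"jaw":0.85,"linear":[0,0,0],"twist":0},{"jaw":1,"linear":[0,0,0],"twist":0},{"jaw":1,"linear":[0,0,0],"twist":0},{"jaw":1,"linear":[0,0,0],"twist":0},{"jaw":1,"linear":[0,0,0],"twist":0},{"jaw":1,"linear":[0,0,0],"twist":0}]'
python3 -m pendant '[{"jaw":1,"linear":[0,0,-1],"twist":0},{"jaw":1,"linear":[0,0,-2],"twist":0},{"jaw":1,"linear":[0,0,-3.5],"twist":0},{"jaw":1,"linear":[0,0,-3.5],"twist":0},{"jaw":1,"linear":[0,0,-3.5],"twist":0},{"jaw":1,"linear":[-4,0,-1],"twist":0},{"jaw":1,"linear":[-4,0,0],"twist":0},{"jaw":1,"linear":[0,0,0],"twist":0},{"jaw":1,"linear":[0,0,0],"twist":0},{"jaw":1,"linear":[0,0,0],"twist":0}]'
python3 - <<'E'
from h import *
c=cam('wrist');W=world(c);z=W[...,2];k=(z>.022)&(z<.045)&(np.hypot(W[...,0]-.5,W[...,1]-.3)<.035)
P=W[k&(z<.037)];n=np.linalg.lstsq(np.c_[P[:,:2]-[.5,.3],np.ones(len(P))],P[:,2],rcond=None)[0];print(len(P),np.median(P[:,2]),'tilt',n[:2],cfit(onplane(c,contour(k),.032)))
cv2.imwrite('pics/end.png',c['color'][0:260,120:440])
E
```

```text
time: 16.22
position: [0.4994, 0.2992, 0.0275]
tool_rot: [1.0, 0.0, -0.0, 0.0]
ft_force: [0.2, -0.3, 0.3]
grip_width: 0.0852
grip_force: 0.0
time: 17.05
position: [0.4198, 0.2995, 0.1734]
tool_rot: [1.0, 0.0, 0.001, -0.0]
ft_force: [-0.1, 0.1, 0.1]
grip_width: 0.0867
grip_force: 0.0
2085 0.03276259583100194 tilt [-0.00077053  0.00067185] (array([0.49901, 0.30047]), np.float64(0.0486), 130, np.float64(0.00014))
```

View pics/end.png

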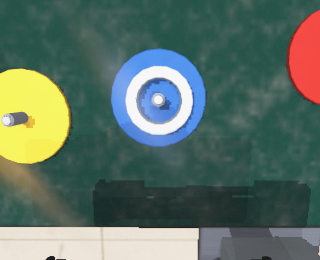

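The bushing lies flat around the blue peg at (158,100), its top is at 32.8 mm, and it is about 2 mm off centre. The arm is clear, so I'm handing in.

```bash
python3 -c "
from rig import robot
print(robot.hand_in())"
```

```text
the job is handed in; nothing more can be done
None
```

The bushing stopped at the blue band (33.5 mm bore), was pressed with about 6.6 N by my estimate for over half a second, and now lies flat over the blue stand's peg, released; the job is handed in, but no verdict came back.

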